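# Weigh a mailing tube on the balance beam

## Task

Weigh the cardboard mailing tube on the beam scale: lay it across the orange V cradle of the aluminium beam, let it settle there before you let go, then set the loaded beam across the brass edge of the stand so that it balances there level by itself, clear of both rubber rests. What the tube holds, and so its weight, is not known, so the balance point has to be found. Leave the other things on the desk where they are.

Things in the scene. Friction and masses are not known exactly. Their poses are not given: they have to be found in the camera images.
- beam: Loose aluminium bar 200 mm long (its x), 30 mm wide (y), 16 mm thick, 250 g (does not vary), flat on the desk, black lines on top, orange V cradle at its -x end. Origin: centre of its underside, z up; the bare bar's centre of mass is above the origin (within 1 mm in x and y). Grip it across its width anywhere from x=-30 to x=+95 mm, fingertips above its underside
- cradle (a point): where the tube's middle is when seated: beam x=-75, y=0, 38 mm above the beam's underside. Cradle: two 45 degree plates, 30 mm wide, within 17 mm of here in x, upper edges 24 mm above the underside. Tube lies across the beam (axis along beam y), 2 mm clear of the bar. The loaded beam's centre of mass is then at beam x=-14 to -38 mm: a heavier tube, nearer the cradle
- tube: Loose closed cardboard mailing tube, diameter 40 mm, 124 mm long, its axis along its own y, with a blue square no-roll cap 42 x 42 x 8 mm at each end and a white paper band; it lies on the desk on the flats of its caps. Origin: under its middle, at the bottom of the caps (21 mm below the axis). Its weight is hidden, about 60 to 240 g, with the centre of mass at its middle
- tube_center (a point): the middle of the mailing tube, on its axis (21 mm above the desk at the start)
- stand: Fixed balance stand: dark wooden base 170 x 60 mm, 12 mm thick. Origin: centre of the base's underside; x along its length, z up. The beam goes with its length along the stand's x, either way round, and balances only while the loaded beam's centre of mass is over the brass edge; else it tips about 0.13 rad onto a rest, from where it can be gripped again and shifted
- rests: the stand's two rests, 12 mm wide, at stand x=+60 and x=-60 mm; rubber tops 37 mm above the desk, 8 mm lower than the brass edge; origin at the stand's origin
- ridge_top (a point): middle of the top of the brass fulcrum edge, 45 mm above the desk; the top is a flat 12 mm wide (stand x) and 60 mm long (stand y), level, slightly tacky, so that small rocking of the beam dies out in about a second
- ridge: the brass fulcrum edge, part of the stand; origin at the stand's origin
- hole_punch: bystander: red hole punch, 75 x 115 mm, 70 mm high; origin under its middle
- stapler: bystander: blue and black stapler 140 x 34 mm, 58 mm high, long along its x; origin under its middle
- pen_mug: bystander: white mug 80 mm wide, 95 mm high, with pens up to 170 mm high; origin under its middle
- tape_dispenser: bystander: grey tape dispenser 150 x 55 mm, 80 mm high; origin under its middle
- glue_stick: bystander: yellow glue stick standing, diameter 28 mm, 95 mm high; origin under its middle
Things that resemble listed ones, but are neither listed nor needed, are in the scene too. What is shaped like the stand but green, purple or red is not meant.

How it is judged:
By the outcome, as a careful person would: the job done as asked, in the order asked, and still so for the second after the job is handed in, with the robot touching nothing.
It also fails if it takes over 72 s, if anything falls off the work surface, if the arm or the gripper's body presses on something with over 40 N, if the wrist force passes 120 N, or if a joint passes its speed limit or range.

## Robot

A 6-joint arm with a two-finger parallel gripper is mounted at the origin on the work surface. World frame = base frame: x ahead of the robot, y to its left, z up, the work surface at z = 0. Lengths are in m, angles in degrees, forces in N, time in s.
With the tool pointing down it reaches from about 0.3 to 0.775 m from the base axis. Payload 14.6 kg.
Tool frame: the origin (TCP) lies midway between the tips of the shut fingers; the grasp point (between the pads) lies ctrl.grasp_offset behind it (ctrl.grasp_offset is the distance from the TCP to the grasp point, in m); z points along the fingers, y is the line along which they close (so a half turn about z gives the same grasp; the last joint's range is limited). The gripper opens to 94 mm and grips with 3 to 60 N. Pads are 16 mm wide; open, the fingers measure 119 mm over their backs; the gripper's body (75 mm by 177 mm) begins 78 mm behind the grasp point.
Start: joints at [70.038, 17.183, 87.147, -0, 75.671, -3.816], TCP at [0.153, 0.528, 0.205] pointing down, gripper open.
Joint ranges: [-173.82, 173.82], [-45.26, 126.66], [13.44, 144.39], [-59.66, 239.66], [0, 175.72], [-146.38, 146.38]. Speed limits (degrees/s): [127.2, 127.2, 147.25, 180, 180, 180].

## Interface

Orientations are given as [roll, pitch, yaw] about the fixed x, y, z axes, in that order (R = Rz(yaw) Ry(pitch) Rx(roll)).
In Python, from plant import ctrl gives the robot as it stands. The module is installed in compiled form; this text tells all that it offers.
- The arm moves only by the tool send_rows, never from a script. Its argument "deltas" is text: rows parted by semicolons, each of 4 numbers parted by spaces: the shift along the tool's x, y, z as a fraction of full scale, then the turn about the tool's z as a fraction of full scale. A call has 1 to 5 rows; each row is the pose to reach, as a shift and turn from the pose commanded when the call began, along the tool's axes at that moment; what a row does not reach only later rows make up. Full scale, the value 1, is 120 mm for a shift and 30 degrees for a turn. A row lasts 1/10 s, in which the tool goes at most 50 mm and 8.59 degrees, less where a joint would pass 70% of its speed; a pose out of reach is approached as far as the arm can. A call with a number of a shift or a turn outside -1 to 1 is refused whole. A call with a gripper value outside its range is refused whole. "grip" is the opening, from -1 (shut) to 1 (fully open), set as the call begins (left out, the last holds). The fingers move at their own pace and stop on an object; "grip_force" is the grip in N (left out, the last holds). Time passes only in rows, so rows that repeat a pose let the fingers close. It gives the time, the measured TCP pose, the force, the opening and the grip force at its end, in the units of the state.
- ctrl.read_state(): the state, without advancing time (a new reading comes with each control period).
- ctrl.read_camera(name): name is "scene" or "top" or "wrist"; returns (picture, depth): 400x640x3 uint8, red, green, blue; 400x640 float32, m along the optical axis (not along the pixel's ray), 0 where there is no reading.
- ctrl.camera_info(name): a dict with "intrinsics" (3x3 intrinsics, pixels), "k1" (the pictures are not rectified: a ray, as slopes to the right and down, at radius r is drawn at 1 + k1 r^2 times it, then the intrinsics apply), "world_to_cam" (4x4, takes a point from world to camera coordinates). Camera axes: x right, y up, looking along -z (the intrinsics and any distortion apply to the point x, -y, -z); pixel columns grow to the right and rows downward; lengths in m; the calibration is good to about 2 mm. A picture is of the moment at which its call begins: read the wrist's pose just before it. camera_info takes no time and is no camera call; for the wrist camera it gives the pose at the moment of the call.
- ctrl.close_job(): hands the job in; it is judged then, once.
The state is a dict: "t": time; "q": joint angles; "joint_velocities": joint speeds; "joint_efforts": joint torques, N m; "ee_pos": TCP position; "orientation": TCP orientation; "force": force on the tool from outside, world axes, zero at the start; "wrist_torque": the same for the moment, N m; "width": opening from 0.0 (shut) to 1.0 (fully open); "grasp_force": force on a finger pad.
Only numpy, scipy, OpenCV 4.12 (cv2) and the standard library are available. Lean on these libraries where they do the work, as an engineer would, in place of code of your own. Each camera call takes 0.05 s, during which the arm holds its last target. There are 200 camera calls.

## Working session

There is one attempt and no reset: what is moved stays moved. The work goes in short steps, Python scripts to look and compute and a tool call to move; the robot and the scene stay as the last step left them, time stands still between calls to the robot, and variables do not carry over. Pictures are saved under pics/ and viewed, at most 10 in all, crops included, and the job is handed in when it is done.

Besides the shell and the picture viewer there is one more tool, called after "Emit:" as name(argument=value, ...), one argument or row to a line, values as JSON. send_rows: Moves the arm, as the interface text tells. Its arguments: {"type":"object","properties":{"deltas":{"type":"string"},"grip":{"type":"number"},"grip_force":{"type":"number"}},"required":["deltas"]}

```bash
mkdir -p pics
cat > h.py <<'E'
import numpy as np, cv2
from plant import ctrl
def snap(n,f):
    i=ctrl.camera_info(n); p,d=ctrl.read_camera(n)
    np.savez(f'pics/{f}.npz',p=p,d=d,K=i['intrinsics'],k1=i['k1'],T=i['world_to_cam'])
    cv2.imwrite(f'pics/{f}.png',p[...,::-1]); return load(f)
def load(f): return dict(np.load(f'pics/{f}.npz'))
def ray(c,u,v):
    K=np.array(c['K']); xd=(u-K[0,2])/K[0,0]; yd=(v-K[1,2])/K[1,1]; x,y=xd,yd
    for _ in range(20):
        s=1+float(c['k1'])*(x*x+y*y); x,y=xd/s,yd/s
    return x,y
def pts(c,u,v,d=None):
    u=np.asarray(u);v=np.asarray(v)
    if d is None: d=c['d'][v.astype(int),u.astype(int)]
    x,y=ray(c,u.astype(float),v.astype(float))
    P=np.stack([x*d,-y*d,-d,np.ones_like(d)],-1)
    return (P@np.linalg.inv(c['T']).T)[...,:3]
def onz(c,u,v,z):
    Ti=np.linalg.inv(c['T']); x,y=ray(c,u,v); r=Ti[:3,:3]@[x,-y,-1]; o=Ti[:3,3]
    return o+r*(z-o[2])/r[2]
def cloud(c):
    v,u=np.mgrid[0:400,0:640]; return pts(c,u,v)
def tri(obs):
    A=np.zeros((3,3));b=np.zeros(3)
    for c,u,v in obs:
        Ti=np.linalg.inv(c['T']);x,y=ray(c,u,v);r=Ti[:3,:3]@[x,-y,-1];r/=np.linalg.norm(r);M=np.eye(3)-np.outer(r,r)
        A+=M;b+=M@Ti[:3,3]
    return np.linalg.solve(A,b)
E
python3 - <<'E'
from h import *
s=ctrl.read_state();print(s,ctrl.grasp_offset)
a=snap('scene','s0');b=snap('top','t0');
for c in (a,b):print(c['K'],c['k1'],np.linalg.inv(c['T'])[:3,3])
cv2.imwrite('pics/both.png',np.vstack([b['p'],a['p']])[...,::-1][:, :])
import cv2
im=cv2.imread('pics/both.png');cv2.imwrite('pics/both.png',cv2.resize(im,(480,600)))
E
```

```text
{'t': 0.0, 'q': array([ 7.00406781e+01,  1.72165860e+01,  8.71790440e+01, -6.76829710e-04,
        7.56716974e+01, -3.81623160e+00]), 'joint_velocities': array([-0.01724267, -0.02043114,  0.04328934, -0.1156842 ,  0.07262502,
        0.02118984]), 'joint_efforts': array([-7.05341081e-04, -5.31821716e+01, -3.52705014e+01,  7.07658450e-02,
        2.47379526e-02, -7.44307886e-05]), 'ee_pos': array([0.15284007, 0.52806543, 0.20488645]), 'orientation': array([-1.79932778e+02, -3.82695191e-03,  1.63857075e+02]), 'force': array([-0.85141858, -0.68021289, -0.04740002]), 'wrist_torque': array([ 0.06461267, -0.0267298 ,  0.0127517 ]), 'grasp_force': 0.0, 'width': 1.0022864529024051} 0.0188
[[505.99840856   0.         319.8678939 ]
 [  0.         505.99840856 200.67238008]
 [  0.           0.           1.        ]] -0.08410994353324029 [ 1.26070173 -0.35265582  1.02867072]
[[367.93003695   0.         319.3205797 ]
 [  0.         367.93003695 202.39007159]
 [  0.           0.           1.        ]] 0.016987185792503162 [ 0.38720512 -0.00796248  1.20441669]
```

View pics/t0.png

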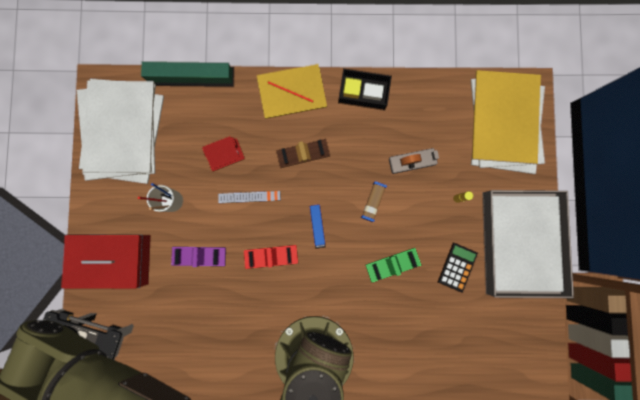

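View pics/s0.png

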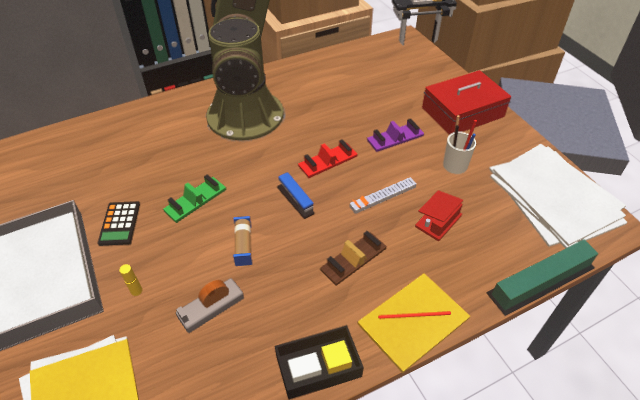

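Candidates:
- Beam: silver bar with lines, top (249,197). Nothing else looks like it. The orange cradle is at its right end, about (272,196).
- Tube: cardboard with blue caps, top (374,201). The blue stapler at (318,226) and the glue stick at (465,196) are not it.
- Stand: dark wood with brass, top (303,152). The purple (199,257), red (271,257) and green (394,265) ones are decoys.

I'll check this choice in a close crop and measure.

Run:
```python
from h import *
c=load('t0');s=load('s0')
cv2.imwrite('pics/crop.png',cv2.resize(c['p'][130:230,210:400,::-1],None,fx=4,fy=4,interpolation=cv2.INTER_CUBIC))
for n,c in (('top',c),('scene',s)):
    P=cloud(c)
    for nm,xc,yc,R in (('beam',.40,.22,.13),('tube',.39,-.19,.09),('stand',.55,.05,.11)):
        m=(np.hypot(P[...,0]-xc,P[...,1]-yc)<R)&(P[...,2]>.008)&(c['d']>0)
        Q=P[m];hsv=cv2.cvtColor(c['p'],cv2.COLOR_RGB2HSV)[m]
        r=cv2.minAreaRect((Q[:,:2]*1000).astype(np.float32))
        print(n,nm,m.sum(),r,np.percentile(Q[:,2],[5,25,50,75,95,99]).round(4))
        if nm=='beam':
            o=(hsv[:,0]<18)&(hsv[:,1]>110); print(' orange',o.sum(),Q[o].mean(0),'nonorange z',np.median(Q[~o][:,2]))
        if nm=='tube':
            o=(hsv[:,0]>100)&(hsv[:,0]<130)&(hsv[:,1]>100);B=Q[o];print(' blue',o.sum())
            if o.sum():
                k=B[:,0]>np.median(Q[:,0]); print(B[k].mean(0),B[~k].mean(0))
        if nm=='stand':
            o=Q[:,2]>.039;print(' top',Q[o].mean(0),o.sum(),cv2.minAreaRect((Q[o][:,:2]*1000).astype(np.float32)))
```

```text
top beam 1156 ((392.85162353515625, 222.43704223632812), (244.03457641601562, 226.59840393066406), 3.5962131023406982) [0.0094 0.0127 0.0152 0.0196 0.0421 0.0463]
 orange 530 [0.31799645 0.17180176 0.02082572] nonorange z 0.01554491820874826
top tube 229 ((451.06280517578125, -156.69769287109375), (95.54161071777344, 61.28252029418945), 87.11618041992188) [0.0244 0.0344 0.0378 0.0404 0.0435 0.0447]
 blue 26
[nan nan nan] [ 0.43146184 -0.16567236  0.04066221]
top stand 685 ((561.44140625, 51.03258514404297), (173.6243438720703, 197.3395538330078), 75.47144317626953) [0.0091 0.0115 0.0155 0.0362 0.0466 0.0483]
 top [0.55999656 0.02460545 0.04452584] 143 ((549.3012084960938, 43.91783905029297), (211.48756408691406, 72.9207534790039), 14.010998725891113)
scene beam 1236 ((401.81982421875, 210.740478515625), (229.98175048828125, 246.4401397705078), 81.4111099243164) [0.0094 0.0128 0.0154 0.0218 0.0402 0.0456]
 orange 541 [0.33021321 0.16384102 0.02150766] nonorange z 0.015243805429559387
scene tube 275 ((391.1110534667969, -193.9248046875), (179.5041961669922, 60.4962043762207), 15.337010383605957) [0.0137 0.0337 0.0375 0.0404 0.0434 0.045 ]
 blue 43
[nan nan nan] [ 0.43599888 -0.16787039  0.04027387]
scene stand 959 ((562.2156982421875, 48.24977111816406), (181.92190551757812, 195.52249145507812), 73.16924285888672) [0.0095 0.0131 0.0199 0.0371 0.0466 0.0486]
 top [0.55667878 0.02055975 0.04432941] 213 ((550.04150390625, 42.382423400878906), (214.1612548828125, 75.20603942871094), 14.221232414245605)<stdin>:16: RuntimeWarning: Mean of empty slice.
  ret = um.true_divide(
```

View pics/crop.png

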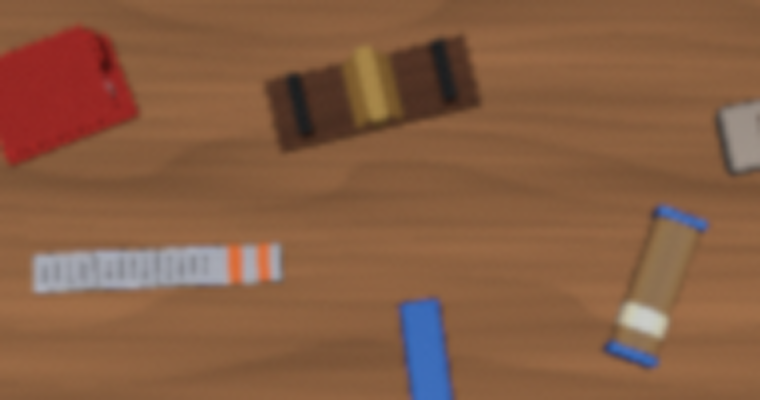

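The crop confirms the choice: the beam's orange V is on its right at crop (250,263), the tube has blue caps at (682,217) and (632,354), and the stand is brown with its brass ridge at (373,85). Next I'll fit tight components.

```bash
cat > fit.py <<'E'
from h import *
def comp(c,u,v,zmin=.006):
    P=cloud(c); m=((P[...,2]>zmin)&(P[...,2]<.12)&(c['d']>0)).astype(np.uint8)
    n,l=cv2.connectedComponents(m,connectivity=4)
    k=l[v,u]; return P[l==k],cv2.cvtColor(c['p'],cv2.COLOR_RGB2HSV)[l==k]
def rect(Q): 
    (x,y),(w,h),a=cv2.minAreaRect((Q[:,:2]*1000).astype(np.float32)); 
    if w<h: w,h,a=h,w,a+90
    return np.round([x,y,w,h,(a+90)%180-90],1)
E
python3 - <<'E'
from fit import *
for n,sd in (('t0',((245,197),(374,204),(303,152))),('s0',((385,195),(242,245),(352,255)))):
    c=load(n)
    for nm,(u,v) in zip(('beam','tube','stand'),sd):
        Q,H=comp(c,u,v); print(n,nm,len(Q),'long rect',rect(Q),'mean',Q.mean(0).round(4),'z',np.percentile(Q[:,2],[10,50,90,98]).round(4))
        X=Q[:,:2]-Q[:,:2].mean(0);w,V=np.linalg.eigh(X.T@X);print('  pca yaw',np.degrees(np.arctan2(V[1,1],V[0,1])))
        if nm=='beam':
            o=(H[:,0]<18)&(H[:,1]>120)&(Q[:,2]>.017);print('  orange',o.sum(),Q[o].mean(0).round(4))
        if nm=='tube':
            o=(H[:,0]>100)&(H[:,0]<130)&(H[:,1]>110)&(Q[:,2]>.03);B=Q[o];k=B[:,0]>Q[:,0].mean();print('  caps',B[k].mean(0).round(4),B[~k].mean(0).round(4))
            mid=np.abs(Q[:,2])>.034;print('  ridge',Q[mid].mean(0).round(4))
        if nm=='stand':
            o=(H[:,0]>15)&(H[:,0]<35)&(H[:,1]>80)&(Q[:,2]>.041);print('  brass',o.sum(),Q[o].mean(0).round(4),rect(Q[o]))
            b=(Q[:,2]<.02);print('  base',rect(Q[b]))
            K=(H[:,2]<60)&(Q[:,2]>.03);B=Q[K];k=B[:,1]>Q[:,1].mean();print('  rests',B[k].mean(0).round(4),B[~k].mean(0).round(4))
E
```

```text
t0 beam 586 long rect [500.4 212.6 198.   30.5 -87.3] mean [0.4999 0.2118 0.0161] z [0.0125 0.0159 0.0198 0.0242]
  pca yaw 92.78050731692906
  orange 45 [0.5046 0.1411 0.021 ]
t0 tube 499 long rect [ 485.6 -187.8  124.    41.4  -20.3] mean [ 0.4851 -0.1862  0.0365] z [0.0288 0.0379 0.0423 0.0443]
  pca yaw 159.8987473705419
  caps [ 0.5405 -0.2064  0.0414] [ 0.4315 -0.1657  0.0407]
  ridge [ 0.4849 -0.1874  0.0391]
t0 stand 945 long rect [645.8  41.  169.4  60.9 -76.1] mean [0.6443 0.041  0.0197] z [0.0089 0.013  0.0403 0.0457]
  pca yaw 103.78109269011796
  brass 83 [0.6455 0.0407 0.0444] [646.6  41.3  59.   17.4  12.8]
  base [646.   41.1 169.4  60.4 -76.1]
  rests [0.6301 0.0985 0.0364] [ 0.6592 -0.0179  0.036 ]
s0 beam 751 long rect [504.7 213.4 203.9  35.9 -87. ] mean [0.5068 0.2086 0.0152] z [0.0105 0.0152 0.019  0.0236]
  pca yaw 92.72818554139602
  orange 52 [0.5083 0.1415 0.0217]
s0 tube 775 long rect [ 490.7 -186.8  129.5   42.   -20.4] mean [ 0.5002 -0.1899  0.0344] z [0.0224 0.0371 0.0418 0.044 ]
  pca yaw 159.6680217508835
  caps [ 0.5464 -0.2082  0.0387] [ 0.4358 -0.1683  0.0404]
  ridge [ 0.4931 -0.188   0.039 ]
s0 stand 1534 long rect [649.9  40.5 173.2  63.2 -76. ] mean [0.6559 0.0338 0.0213] z [0.0095 0.0146 0.0402 0.0452]
  pca yaw 102.98744934291278
  brass 134 [0.6512 0.0394 0.044 ] [651.2  39.1  59.4  19.   13.3]
  base [650.7  40.7 173.2  61.6 -76. ]
  rests [0.6395 0.0974 0.0359] [ 0.6674 -0.0192  0.0366]
```

Run:
```python
from h import *
i=ctrl.camera_info('wrist');T=np.linalg.inv(i['world_to_cam']);print(i['intrinsics'],i['k1'],T.round(3),ctrl.read_state()['ee_pos'])
```

```text
[[319.96062781   0.         321.27338431]
 [  0.         319.96062781 196.19319103]
 [  0.           0.           1.        ]] -0.06530674411889067 [[ 0.277 -0.931 -0.239  0.084]
 [ 0.961  0.268  0.07   0.549]
 [-0.001 -0.249  0.969  0.384]
 [ 0.     0.     0.     1.   ]] [0.1528867  0.52808133 0.20494862]
```

Emit:
send_rows(
  deltas="-0.4 -0.26 0 0; -0.796 -0.524 0 0; -0.796 -0.524 0 0",
)

```text
t: 0.4
ee_pos: [0.229, 0.4388, 0.2052]
orientation: [-179.9, 0.0, 163.7]
force: [0.1, 0.1, -0.2]
width: 0.999
grasp_force: 0.0
```

Emit:
send_rows(
  deltas="-0.4 -0.26 0 0; -0.796 -0.524 0 0; -0.796 -0.524 0 0",
)

```text
t: 0.7
ee_pos: [0.3033, 0.352, 0.2054]
orientation: [-180.0, 0.0, 163.7]
force: [-0.4, 0.0, -0.0]
width: 0.999
grasp_force: 0.0
```

Emit:
send_rows(
  deltas="-0.4 -0.26 0 0; -0.796 -0.524 0 0; -0.796 -0.524 0 0",
)

```text
t: 1.0
ee_pos: [0.3776, 0.2649, 0.2053]
orientation: [-180.0, 0.0, 163.7]
force: [0.0, 0.6, 0.3]
width: 1.0
grasp_force: 0.0
```

Emit:
send_rows(
  deltas="-0.4 -0.26 0 0; -0.796 -0.524 0 0; -0.796 -0.524 0 0; -0.796 -0.524 0 0; -0.796 -0.524 0 0",
)

```text
t: 1.5
ee_pos: [0.4495, 0.1811, 0.2052]
orientation: [-180.0, -0.0, 163.8]
force: [0.1, -0.3, -0.5]
width: 0.999
grasp_force: 0.0
```

Run:
```python
from h import *
s=ctrl.read_state();print(s['t'],s['ee_pos'],s['orientation'],s['force'],s['wrist_torque'],s['joint_velocities'].round(1))
snap('wrist','w1')
```

```text
1.5 [0.44952468 0.18107985 0.20524574] [-1.79994476e+02 -3.54750820e-02  1.63848601e+02] [ 0.07197477 -0.25610268 -0.5209447 ] [-0.0163591   0.03401666 -0.02279912] [ 1.3 -0.5  0.3  0.1 -0.1 -0.1]
```

View pics/w1.png

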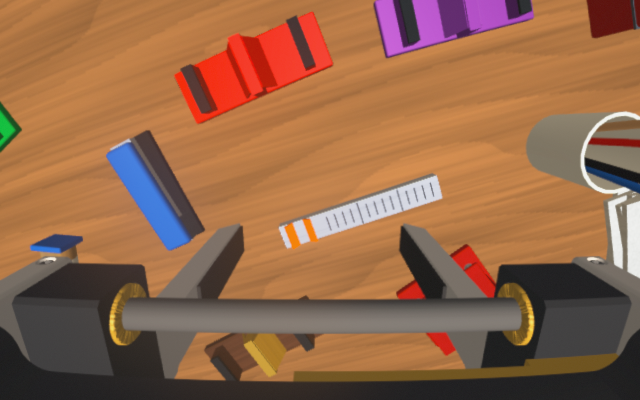

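Emit:
send_rows(
  deltas="-0.19 -0.4 0 0; -0.382 -0.8 0 0; -0.382 -0.954 0 0",
)

```text
t: 1.85
ee_pos: [0.4622, 0.0565, 0.2055]
orientation: [-180.0, 0.0, 163.9]
force: [-0.1, -0.9, 0.3]
width: 0.996
grasp_force: 0.0
```

Emit:
send_rows(
  deltas="-0.19 -0.4 0 0; -0.382 -0.8 0 0; -0.382 -0.954 0 0",
)

```text
t: 2.15
ee_pos: [0.4747, -0.0665, 0.2055]
orientation: [-180.0, 0.0, 163.9]
force: [-0.7, 0.8, -0.3]
width: 1.005
grasp_force: 0.0
```

Emit:
send_rows(
  deltas="-0.19 -0.4 0 0.06; -0.382 -0.8 0 0.13; -0.382 -0.954 0 0.13; -0.382 -0.954 0 0.13; -0.382 -0.954 0 0.13",
)

```text
t: 2.65
ee_pos: [0.4867, -0.1865, 0.2054]
orientation: [180.0, -0.0, 160.0]
force: [0.9, 0.7, 0.3]
width: 0.997
grasp_force: 0.0
```

Run:
```python
from fit import *
s=ctrl.read_state();print(s['t'],s['ee_pos'],s['orientation'],s['joint_velocities'].round(1))
c=snap('wrist','w2')
w=load('w1'); Q,H=comp(w,380,205);print('beam',len(Q),rect(Q),np.percentile(Q[:,2],[10,50,90]))
o=(H[:,0]<18)&(H[:,1]>120)&(Q[:,2]>.017);print('  orange',o.sum(),Q[o].mean(0).round(4))
P=cloud(c);print('desk z',np.median(P[60:120,250:350,2]))
m=(np.hypot(P[...,0]-.486,P[...,1]+.187)<.085)&(P[...,2]>.006)&(P[...,2]<.06)&(c['d']>0)
n,l,st,_=cv2.connectedComponentsWithStats(m.astype(np.uint8));k=1+st[1:,4].argmax();Q=P[l==k];H=cv2.cvtColor(c['p'],cv2.COLOR_RGB2HSV)[l==k]
print('tube',len(Q),st[k],rect(Q),np.percentile(Q[:,2],[10,50,90,98]))
o=(H[:,0]>100)&(H[:,0]<130)&(H[:,1]>110)&(Q[:,2]>.03);B=Q[o];kk=B[:,0]>.486;print('  caps',B[kk].mean(0).round(4),B[~kk].mean(0).round(4))
```

```text
2.65 [ 0.48672135 -0.18645529  0.2054012 ] [ 1.79984519e+02 -1.56419035e-02  1.59991742e+02] [ 1.2 -0.6  0.1  0.  -0.  -0.1]
beam 4261 [504.3 214.1 200.   31.1 -87.1] [0.01458495 0.01603277 0.0175518 ]
  orange 361 [0.5081 0.1381 0.0212]
desk z -5.835208952439941e-05
tube 3894 [ 301  126   40  112 3894] [ 489.8 -188.   123.7   41.7  -20.2] [0.03098263 0.03907277 0.04169407 0.04266074]
  caps [ 0.5435 -0.2078  0.0417] [ 0.4353 -0.1683  0.0418]
```

View pics/w2.png

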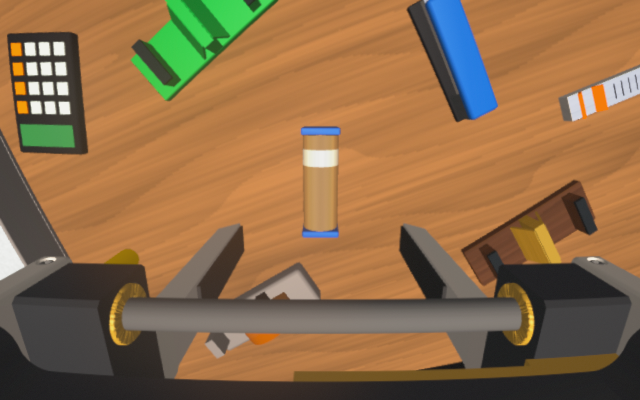

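The wrist view shows the tube between the fingers at px (320,182), with the stand at (530,235) and the beam's orange at (590,100). Wrist and scene agree within 1 mm, and top is about 4 mm off. I'll descend and grip.

Emit:
send_rows(
  deltas="-0.027 -0.003 0.4 0; -0.027 -0.003 0.83 0; -0.027 -0.003 0.83 0",
)

```text
t: 3.0
ee_pos: [0.4872, -0.1863, 0.1011]
orientation: [179.9, -0.5, 160.1]
force: [0.2, -0.1, 0.8]
width: 1.003
grasp_force: 0.0
```

Emit:
send_rows(
  deltas="0 0 0.4 0; 0 0 0.7 0; 0 0 0.832 0; 0 0 0.832 0; 0 0 0.832 0",
)

```text
t: 3.5
ee_pos: [0.4909, -0.189, 0.0082]
orientation: [-180.0, 0.1, 160.0]
force: [0.3, -0.5, -0.5]
width: 1.004
grasp_force: 0.0
```

Emit:
send_rows(
  deltas="0 0 0 0; 0 0 0 0; 0 0 0 0; 0 0 0 0; 0 0 0 0",
  grip=-1,
  grip_force=15,
)

```text
t: 4.0
ee_pos: [0.4896, -0.1892, 0.0062]
orientation: [-180.0, 0.0, 160.0]
force: [-0.6, 0.8, 0.1]
width: 0.61
grasp_force: 0.0
```

Emit:
send_rows(
  deltas="0 0 0 0; 0 0 0 0; 0 0 0 0",
)

```text
t: 4.3
ee_pos: [0.4895, -0.1891, 0.006]
orientation: [180.0, -0.0, 160.0]
force: [-0.0, 0.2, 0.2]
width: 0.422
grasp_force: 15.0
```

Run:
```python
from fit import *
s=ctrl.read_state();print(s['t'],s['ee_pos'],s['orientation'],s['force'],s['width'],s['grasp_force'])
for f in('w2','w1'):
    c=load(f);P=cloud(c)
    m=(np.hypot(P[...,0]-.648,P[...,1]-.041)<.1)&(P[...,2]>.006)&(P[...,2]<.06)&(c['d']>0)
    n,l,st,_=cv2.connectedComponentsWithStats(m.astype(np.uint8));k=1+st[1:,4].argmax();Q=P[l==k];H=cv2.cvtColor(c['p'],cv2.COLOR_RGB2HSV)[l==k]
    print(f,len(Q),rect(Q));o=(Q[:,2]>.042)&(H[:,1]>80);print(' ridge',o.sum(),Q[o].mean(0),rect(Q[o]))
    b=Q[:,2]<.016;print(' base',rect(Q[b]))
```

```text
4.3 [ 0.48950485 -0.18912511  0.00597745] [ 1.79998681e+02 -6.03431432e-03  1.59952678e+02] [-0.01620827  0.17943015  0.20327478] 0.42238668614943725 14.999971836805344
w2 6043 [649.9  40.6 170.8  61.9 -75.6]
 ridge 561 [0.64840777 0.03971736 0.04459727] [650.2  40.6  60.8  16.6  14.3]
 base [649.9  40.6 170.8  61.9 -75.6]
w1 3223 [651.6  36.2 161.3  61.7 -76.2]
 ridge 488 [0.64906177 0.04213603 0.04460829] [650.6  41.6  61.1  16.7  13.3]
 base [651.   36.1 161.   61.  -75.9]
```

Emit:
send_rows(
  deltas="0 0 -0.2 0; 0 0 -0.55 0; 0 0 -0.85 0; 0 0 -0.92 0; 0 0 -0.92 0",
)

```text
t: 4.8
ee_pos: [0.4898, -0.1893, 0.1169]
orientation: [-180.0, 0.1, 160.0]
force: [-0.2, -0.1, -2.6]
width: 0.423
grasp_force: 15.0
```

Emit:
send_rows(
  deltas="0 0 0 -0.2; 0 0 0 -0.4; 0 0 0 -0.6; 0 0 0 -0.763; 0 0 0 -0.763",
)

```text
t: 5.3
ee_pos: [0.4887, -0.1888, 0.1142]
orientation: [179.9, -0.2, -177.1]
force: [-0.2, 0.4, -2.4]
width: 0.42
grasp_force: 15.0
```

```bash
cat > w.py <<'E'
from h import *
def weigh(n):
    F=[];M=[]
    for _ in range(n):
        ctrl.read_camera('top');s=ctrl.read_state();F.append(s['force']);M.append(s['wrist_torque'])
    print(s['t'],s['ee_pos'].round(4),s['orientation'].round(2),s['width'],s['grasp_force'])
    print('F',np.mean(F,0),np.std(F,0)/n**.5,'M',np.mean(M,0),np.std(M,0)/n**.5)
E
python3 -c "from w import *;weigh(2);weigh(14)"
```

```text
5.4 [ 0.489  -0.1889  0.1149] [ 1.7994e+02 -1.2000e-01 -1.7730e+02] 0.4220811254618017 14.99896690249443
F [ 0.10828489 -0.33926591 -2.43324566] [0.19934601 0.10031611 0.0836555 ] M [-0.00276719 -0.00447234  0.01765738] [0.01707298 0.02808878 0.01680607]
6.1 [ 0.4895 -0.1892  0.1164] [-180.      0.   -177.16] 0.4188621217912363 14.999180138111115
F [-0.21025285  0.0729956  -2.07875003] [0.11615401 0.11603423 0.12459744] M [ 0.02895185 -0.00458884  0.00398528] [0.00784795 0.00803828 0.00487399]
```

Emit:
send_rows(
  deltas="-0.04 0.35 0 0; -0.08 0.75 0 0; -0.0965 0.908 0 0",
)

```text
t: 6.4
ee_pos: [0.4955, -0.0769, 0.1164]
orientation: [180.0, -0.0, -177.1]
force: [0.5, -0.7, -2.1]
width: 0.42
grasp_force: 15.0
```

Emit:
send_rows(
  deltas="-0.04 0.35 0 0; -0.08 0.75 0 0; -0.0965 0.908 0 0",
)

```text
t: 6.7
ee_pos: [0.5017, 0.0327, 0.1165]
orientation: [180.0, 0.0, -177.0]
force: [0.5, -0.5, -2.2]
width: 0.423
grasp_force: 15.0
```

Emit:
send_rows(
  deltas="-0.04 0.3 0 0; -0.07 0.6 0 0; -0.0965 0.908 0 0; -0.0965 0.908 0.2 0; -0.0965 0.908 0.4 0",
)

```text
t: 7.2
ee_pos: [0.5082, 0.1403, 0.0681]
orientation: [180.0, 0.1, -177.0]
force: [0.8, -0.5, -2.1]
width: 0.419
grasp_force: 15.0
```

Emit:
send_rows(
  deltas="0 0 0 0; 0 0 0 0",
)

```text
t: 7.4
ee_pos: [0.5082, 0.139, 0.0689]
orientation: [-180.0, -0.0, -177.2]
force: [0.3, -0.0, -1.4]
width: 0.423
grasp_force: 15.0
```

Run:
```python
from fit import *
s=ctrl.read_state();print(s['t'],s['ee_pos'],s['orientation'],s['joint_velocities'].round(1))
c=snap('wrist','w3');P=cloud(c);hsv=cv2.cvtColor(c['p'],cv2.COLOR_RGB2HSV)
reg=(np.hypot(P[...,0]-.505,P[...,1]-.2)<.12)&(P[...,2]>.008)&(P[...,2]<.03)&(hsv[...,1]<90)
n,l,st,_=cv2.connectedComponentsWithStats(reg.astype(np.uint8));k=1+st[1:,4].argmax();Q=P[l==k];print('beam vis',rect(Q),np.median(Q[:,2]))
X=Q[:,:2]-Q[:,:2].mean(0);w,V=np.linalg.eigh(X.T@X);print(Q.mean(0),np.degrees(np.arctan2(V[1,1],V[0,1])))
t=(np.hypot(P[...,0]-.508,P[...,1]-.139)<.085)&(P[...,2]>.05)&(P[...,2]<.11);B=t&(hsv[...,0]>100)&(hsv[...,0]<130)&(hsv[...,1]>110);b=P[B];k=b[:,0]>.508
print('caps',b[k].mean(0) if k.any() else 0,b[~k].mean(0) if (~k).any() else 0)
```

```text
7.4 [0.50816112 0.13900016 0.06891809] [-1.79998359e+02 -1.08424541e-02 -1.77166918e+02] [-0.2 -1.3 -0.9 -0.1  0.1 -0.1]
beam vis [502.8 240.8 145.8  30.3 -87.1] 0.015929279159344167
[0.50155378 0.23955447 0.01572182] 92.64371625275497
caps [0.56462561 0.14201602 0.1033283 ] [0.44981693 0.13703506 0.10383089]
```

View pics/w3.png

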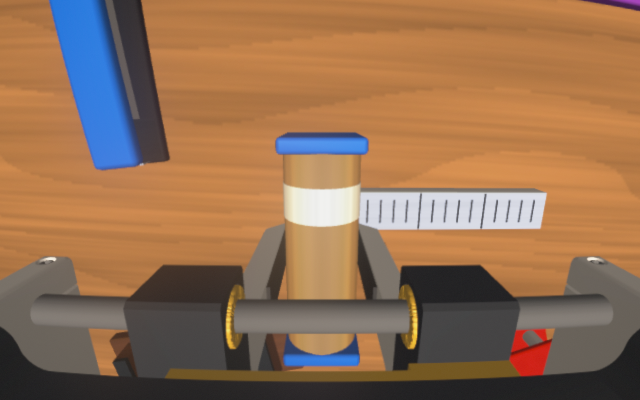

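The tube hangs over the cradle end at px (322,250) and runs square across the beam. I'll lower it until it seats.

Emit:
send_rows(
  deltas="0 0 0.1 0; 0 0 0.2 0; 0 0 0.3 0; 0 0 0.36 0; 0 0 0.36 0",
)

```text
t: 7.95
ee_pos: [0.5075, 0.1389, 0.024]
orientation: [-180.0, -0.1, -177.2]
force: [-0.1, -0.1, -1.3]
width: 0.423
grasp_force: 15.0
```

Emit:
send_rows(
  deltas="0 0 0.01 0; 0 0 0.015 0; 0 0 0.02 0; 0 0 0.025 0; 0 0 0.025 0",
)

```text
t: 8.45
ee_pos: [0.5084, 0.139, 0.023]
orientation: [-180.0, 0.1, -177.2]
force: [-2.0, -2.2, 6.6]
width: 0.419
grasp_force: 15.0
```

```bash
python3 -c "from w import *;weigh(5)"
```

```text
8.7 [0.5084 0.139  0.023 ] [-1.8000e+02  6.0000e-02 -1.7715e+02] 0.42303007849622604 14.997620433568954
F [-2.19767919 -2.17442114  6.09664859] [0.13552932 0.22425116 0.13057985] M [-0.27468105  0.40600635  0.03740853] [0.00795825 0.00828516 0.01286135]
```

Emit:
send_rows(
  deltas="0 0 -0.004 0; 0 0 -0.006 0; 0 0 -0.006 0; 0 0 -0.006 0; 0 0 -0.006 0",
)

```text
t: 9.2
ee_pos: [0.5082, 0.139, 0.0231]
orientation: [-180.0, 0.0, -177.2]
force: [1.4, -2.7, 3.2]
width: 0.419
grasp_force: 15.0
```

Emit:
send_rows(
  deltas="0 0 0 0; 0 0 0 0; 0 0 0 0; 0 0 0 0; 0 0 0 0",
  grip=0.4,
)

```text
t: 9.7
ee_pos: [0.5079, 0.1391, 0.0229]
orientation: [180.0, -0.0, -177.2]
force: [0.2, -0.2, 0.5]
width: 0.699
grasp_force: 0.0
```

Emit:
send_rows(
  deltas="0 0 -0.1 0; 0 0 -0.4 0; 0 0 -0.8 0; 0 0 -0.95 0; 0 0 -0.95 0",
)

```text
t: 10.2
ee_pos: [0.5093, 0.1394, 0.1406]
orientation: [180.0, 0.3, -177.2]
force: [0.1, -0.5, -0.3]
width: 0.701
grasp_force: 0.0
```

Run:
```python
from fit import *
s=ctrl.read_state();print(s['t'],s['ee_pos'],s['orientation'],s['force'],s['width'])
c=snap('wrist','w4');P=cloud(c);hsv=cv2.cvtColor(c['p'],cv2.COLOR_RGB2HSV)
reg=(np.hypot(P[...,0]-.505,P[...,1]-.2)<.12)&(P[...,2]>.008)&(P[...,2]<.03)&(hsv[...,1]<90)
n,l,st,_=cv2.connectedComponentsWithStats(reg.astype(np.uint8));k=1+st[1:,4].argmax();Q=P[l==k];print('beam vis',rect(Q))
X=Q[:,:2]-Q[:,:2].mean(0);w,V=np.linalg.eigh(X.T@X);print(Q.mean(0),np.degrees(np.arctan2(V[1,1],V[0,1])))
t=(np.hypot(P[...,0]-.508,P[...,1]-.139)<.085)&(P[...,2]>.03)&(P[...,2]<.09)
Q=P[t];print('tube',rect(Q),np.percentile(Q[:,2],[50,90,98]))
B=t&(hsv[...,0]>100)&(hsv[...,0]<130)&(hsv[...,1]>110)&(P[...,2]>.05);b=P[B];k=b[:,0]>.508
print('caps',b[k].mean(0) if k.any() else 0,b[~k].mean(0) if (~k).any() else 0)
```

```text
10.2 [0.50926243 0.13935875 0.14061748] [ 179.95030415    0.32936779 -177.15043159] [ 0.1460396  -0.45551782 -0.30696666] 0.700840343369594
beam vis [503.1 237.1 152.9  30.6 -87. ]
[0.50249987 0.23598086 0.01584521] 92.91553865903039
tube [508.5 139.  123.9  41.9   2.7] [0.05619578 0.05858594 0.05957469]
caps [0.56557175 0.1418055  0.05830982] [0.45025672 0.13591672 0.05866289]
```

View pics/w4.png

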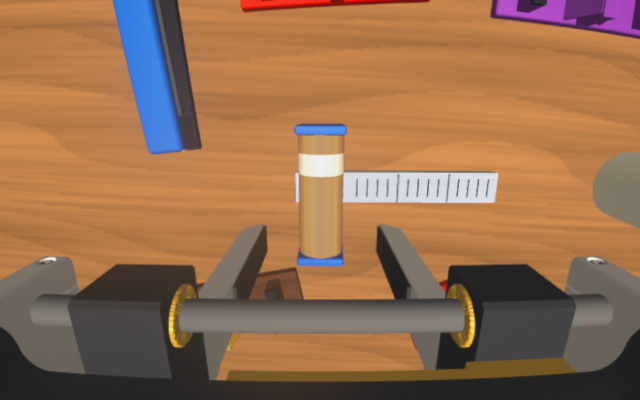

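Seated: the tube sits square on the V and its cap tops are at 58.7 mm, where 59 is expected. Next I'll grip the beam near x=-25.

Emit:
send_rows(
  deltas="0 0.2 0 0.25; 0 0.414 0 0.5; 0 0.414 0 0.75; 0 0.414 0 1; 0 0.414 0 1",
)

```text
t: 10.75
ee_pos: [0.5049, 0.1886, 0.1356]
orientation: [-179.9, -0.1, 152.7]
force: [0.0, -0.4, 0.1]
width: 0.703
grasp_force: 0.0
```

Emit:
send_rows(
  deltas="0 0 0 0.28; 0 0 0 0.56; 0 0 0 0.8; 0 0 0 1; 0 0 0 1",
)

```text
t: 11.25
ee_pos: [0.5052, 0.1884, 0.1361]
orientation: [-179.9, -0.0, 122.9]
force: [-0.8, -0.2, 0.1]
width: 0.7
grasp_force: 0.0
```

Emit:
send_rows(
  deltas="0 0 0 0.28; 0 0 0 0.56; 0 0 0 0.8; 0 0 0 1; 0 0 0 1",
)

```text
t: 11.75
ee_pos: [0.5053, 0.1885, 0.1364]
orientation: [-179.9, 0.0, 93.0]
force: [1.2, -0.4, 0.5]
width: 0.7
grasp_force: 0.0
```

Emit:
send_rows(
  deltas="0 0 0 0; 0 0 0 0",
)

```text
t: 11.95
ee_pos: [0.5055, 0.1886, 0.1367]
orientation: [-180.0, 0.0, 93.1]
force: [-0.6, -0.8, 0.3]
width: 0.698
grasp_force: 0.0
```

```bash
python3 -c "from w import *;weigh(12)"
```

```text
12.55 [0.5055 0.1887 0.1369] [-180.      0.     92.85] 0.6977298319264279 0.0
F [-0.01227698 -0.10074118 -0.39367741] [0.15533535 0.15536517 0.14050906] M [-0.0694464   0.05552064 -0.01790189] [0.00750298 0.00822074 0.00896227]
```

Emit:
send_rows(
  deltas="0 0 0.25 0; 0 0 0.5 0; 0 0 0.6 0; 0 0 0.6 0",
)

```text
t: 12.95
ee_pos: [0.5049, 0.1885, 0.0637]
orientation: [-179.8, 0.0, 92.8]
force: [-0.5, -0.1, 0.0]
width: 0.699
grasp_force: 0.0
```

Emit:
send_rows(
  deltas="0 0 0.2 0; 0 0 0.4 0; 0 0 0.507 0; 0 0 0.507 0; 0 0 0.507 0",
)

```text
t: 13.45
ee_pos: [0.5062, 0.1889, 0.0053]
orientation: [179.9, -0.0, 92.8]
force: [0.7, 0.6, -0.3]
width: 0.703
grasp_force: 0.0
```

Emit:
send_rows(
  deltas="0 0 0 0; 0 0 0 0; 0 0 0 0; 0 0 0 0; 0 0 0 0",
  grip=-1,
  grip_force=30,
)

```text
t: 13.95
ee_pos: [0.5055, 0.1887, 0.0042]
orientation: [-180.0, -0.0, 92.8]
force: [2.2, 0.5, 1.9]
width: 0.32
grasp_force: 30.0
```

Emit:
send_rows(
  deltas="0 0 0 0; 0 0 0 0; 0 0 0 0",
)

```text
t: 14.25
ee_pos: [0.5055, 0.1887, 0.0042]
orientation: [-180.0, -0.0, 92.8]
force: [-3.3, -1.0, 4.7]
width: 0.313
grasp_force: 30.0
```

Emit:
send_rows(
  deltas="0 0 -0.05 0; 0 0 -0.15 0; 0 0 -0.3 0; 0 0 -0.45 0; 0 0 -0.55 0",
)

```text
t: 14.75
ee_pos: [0.5059, 0.1888, 0.0719]
orientation: [179.9, -0.0, 92.8]
force: [0.7, 0.0, -4.2]
width: 0.316
grasp_force: 30.0
```

Emit:
send_rows(
  deltas="0 0 -0.1 0; 0 0 -0.18 0; 0 0 -0.25 0; 0 0 -0.28 0; 0 0 -0.28 0",
)

```text
t: 15.25
ee_pos: [0.5056, 0.1887, 0.1039]
orientation: [180.0, -0.0, 92.8]
force: [1.1, 0.3, -4.7]
width: 0.314
grasp_force: 30.0
```

Run:
```python
from w import *
weigh(2);weigh(20)
c=snap('wrist','w5');P=cloud(c);hsv=cv2.cvtColor(c['p'],cv2.COLOR_RGB2HSV)
print('cols',ctrl.read_state()['ee_pos'])
```

```text
15.35 [0.5053 0.1886 0.1032] [-1.7996e+02  1.0000e-02  9.2840e+01] 0.3161924962215748 29.998159110546112
F [ 0.42340605 -0.06741874 -4.52503433] [0.33415879 0.07633368 0.36873604] M [-0.00632713  0.09677471 -0.00020802] [0.00273097 0.00755637 0.01289758]
16.35 [0.5055 0.1887 0.1037] [180.     0.    92.85] 0.315252638792637 29.998106360435486
F [ 0.08396232  0.19400003 -4.57130136] [0.0997719  0.09662801 0.09864457] M [-0.03038846  0.05352719  0.01059027] [0.00692938 0.00525309 0.00604078]
cols [0.5055299  0.18869463 0.10369114]
```

View pics/w5.png

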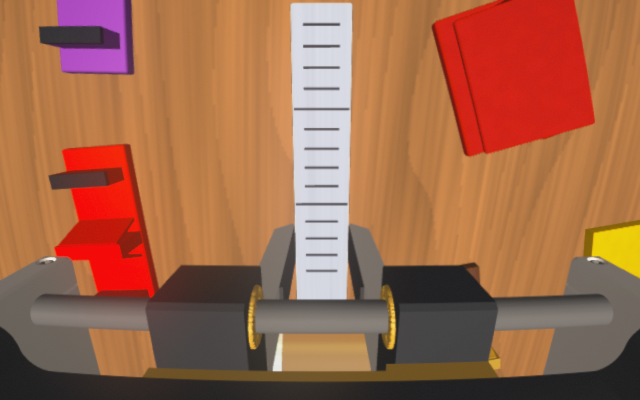

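Emit:
send_rows(
  deltas="-0.08 0.08 0 0; -0.24 0.22 0 0; -0.42 0.38 0 0; -0.56 0.52 0 0; -0.6075 0.563 0 0",
)

```text
t: 16.9
ee_pos: [0.5783, 0.117, 0.1035]
orientation: [180.0, 0.0, 92.7]
force: [0.3, 0.5, -4.9]
width: 0.314
grasp_force: 30.0
```

Emit:
send_rows(
  deltas="-0.08 0.08 0 -0.05; -0.24 0.22 0 -0.15; -0.42 0.38 0 -0.25; -0.56 0.52 0 -0.34; -0.6075 0.563 0 -0.372",
)

```text
t: 17.4
ee_pos: [0.6487, 0.0481, 0.1033]
orientation: [-180.0, 0.0, 104.0]
force: [-0.5, 0.6, -5.1]
width: 0.318
grasp_force: 30.0
```

Emit:
send_rows(
  deltas="0 0 0 0; 0 0 0 0; 0 0 0 0",
)

```text
t: 17.7
ee_pos: [0.6472, 0.0506, 0.1038]
orientation: [-180.0, -0.0, 104.0]
force: [-0.0, 0.4, -4.4]
width: 0.316
grasp_force: 30.0
```

Run:
```python
from fit import *
s=ctrl.read_state();e=s['ee_pos'];print(s['t'],e,s['orientation'])
for f,e,yaw in (('w5',np.array([.5055,.1887,.1037]),92.85),(None,e,s['orientation'][2])):
    c=load(f) if f else snap('wrist','w6')
    P=cloud(c);hsv=cv2.cvtColor(c['p'],cv2.COLOR_RGB2HSV);a=np.radians(yaw);d=P-e
    X=d[...,0]*np.cos(a)+d[...,1]*np.sin(a);Y=d[...,0]*np.sin(a)-d[...,1]*np.cos(a)
    m=(np.abs(Y)<.03)&(X>.03)&(X<.15)&(np.abs(d[...,2]-.012)<.012)&(hsv[...,1]<70)&(hsv[...,2]>100)
    x=X[m];y=Y[m];z=d[...,2][m];A=np.polyfit(x,z,1);print(m.sum(),'end x',np.percentile(x,[99,99.9]),'zslope,z0',A,'yslope',np.polyfit(x,y,1), 'rows',np.where(m)[0].min())
m=(cloud(c)[...,2]>.01)&(cloud(c)[...,2]<.048);P=cloud(c)
m&=(np.hypot(P[...,0]-.65,P[...,1]-.0406)<.1);Q=P[m];print('stand part',len(Q),rect(Q))
```

```text
17.7 [0.64719269 0.05060658 0.10375189] [-1.79987517e+02 -1.07034565e-02  1.04019011e+02]
11144 end x [0.12395104 0.12484477] zslope,z0 [0.00155168 0.01179499] yslope [-0.00109552  0.00070223] rows 3
11031 end x [0.12387515 0.12469108] zslope,z0 [0.00188413 0.01175587] yslope [-0.00345332  0.00087826] rows 3
stand part 1856 [650.9  40.9 169.1  60.1 -76.1]
```

Emit:
send_rows(
  deltas="-0.006 0 0.08 0; -0.006 0 0.2 0; -0.006 0 0.32 0; -0.006 0 0.41 0; -0.006 0 0.435 0",
)

```text
t: 18.25
ee_pos: [0.6469, 0.0491, 0.0492]
orientation: [-179.8, -0.0, 104.0]
force: [-4.0, 0.6, 2.1]
width: 0.314
grasp_force: 30.0
```

Emit:
send_rows(
  deltas="0 0 0.005 0; 0 0 0.01 0; 0 0 0.015 0; 0 0 0.02 0; 0 0 0.02 0",
)

```text
t: 18.75
ee_pos: [0.6481, 0.049, 0.0493]
orientation: [180.0, 0.0, 104.0]
force: [0.2, -0.3, -4.7]
width: 0.312
grasp_force: 30.0
```

```bash
python3 -c "from w import *;weigh(6)"
```

```text
19.05 [0.648  0.0491 0.0493] [179.98   0.   104.  ] 0.313843854853625 29.998721480369568
F [ 0.33874831 -0.08223473 -3.46273678] [0.25563234 0.1995783  0.40740789] M [-0.03986463  0.01853855  0.01163535] [0.01052436 0.01590745 0.01690723]
```

Emit:
send_rows(
  deltas="0 0 0.004 0; 0 0 0.005 0; 0 0 0.005 0; 0 0 0.005 0; 0 0 0.005 0",
)

```text
t: 19.55
ee_pos: [0.648, 0.0491, 0.0492]
orientation: [180.0, 0.0, 104.0]
force: [-3.1, -0.2, 5.2]
width: 0.319
grasp_force: 30.0
```

```bash
python3 -c "from w import *;weigh(5)"
```

```text
19.8 [0.648  0.0491 0.0492] [1.7997e+02 1.0000e-02 1.0401e+02] 0.3112745717977323 30.001138150691986
F [-3.79608096  0.23200551  5.35802064] [0.06758187 0.2109686  0.1270198 ] M [-0.06324914  0.82068234 -0.00746651] [0.0113504  0.01550636 0.00703201]
```

Emit:
send_rows(
  deltas="0 0 0 0; 0 0 0 0; 0 0 0 0",
  grip_force=5,
)

```text
t: 20.1
ee_pos: [0.648, 0.0491, 0.0492]
orientation: [180.0, 0.0, 104.0]
force: [-3.5, -0.5, 5.4]
width: 0.319
grasp_force: 5.0
```

Emit:
send_rows(
  deltas="0 0 0 0; 0 0 0 0; 0 0 0 0; 0 0 0 0; 0 0 0 0",
  grip=0.1,
)

```text
t: 20.6
ee_pos: [0.6479, 0.0491, 0.0484]
orientation: [-180.0, -0.0, 104.0]
force: [-1.1, 0.4, 0.3]
width: 0.551
grasp_force: 0.0
```

Emit:
send_rows(
  deltas="0 0 0 0; 0 0 0 0; 0 0 0 0; 0 0 0 0; 0 0 0 0",
)

```text
t: 21.1
ee_pos: [0.6479, 0.0491, 0.0485]
orientation: [180.0, 0.0, 104.0]
force: [-0.3, -0.6, -0.6]
width: 0.546
grasp_force: 0.0
```

```bash
cat > lvl.py <<'E'
from fit import *
def lvl(f):
    s=ctrl.read_state();e=s['ee_pos'];print(s['t'],e,s['orientation'],s['width'],s['force'].round(1))
    c=snap('wrist',f)
    P=cloud(c);hsv=cv2.cvtColor(c['p'],cv2.COLOR_RGB2HSV);a=np.radians(104.);d=P-[.65,.0406,0]
    X=d[...,0]*np.cos(a)+d[...,1]*np.sin(a);Y=d[...,0]*np.sin(a)-d[...,1]*np.cos(a);Z=P[...,2]
    m=(np.abs(Y)<.03)&(X>.05)&(X<.16)&(Z>.042)&(Z<.09)&(hsv[...,1]<70)&(hsv[...,2]>100)
    x=X[m];A=np.polyfit(x,Z[m],1);print(m.sum(),'end x',np.percentile(x,99.8),'zslope,z0',A,'y(x)',np.polyfit(x,Y[m],1))
E
python3 -c "from lvl import *;lvl('w7')"
```

```text
21.1 [0.64790069 0.04908263 0.04850294] [1.79999222e+02 1.67572653e-03 1.04007697e+02] 0.5463354603732412 [-0.3 -0.6 -0.6]
10071 end x 0.13318309393085717 zslope,z0 [-0.00068731  0.06097508] y(x) [-0.00329181  0.0010865 ]
```

Emit:
send_rows(
  deltas="0 0 0 0; 0 0 0 0; 0 0 -0.05 0; 0 0 -0.2 0; 0 0 -0.4 0",
  grip=0.4,
)

```text
t: 21.65
ee_pos: [0.6474, 0.0491, 0.0966]
orientation: [-179.9, -0.0, 104.0]
force: [-0.0, 0.3, -0.0]
width: 0.702
grasp_force: 0.0
```

Emit:
send_rows(
  deltas="0 0 -0.3 0; 0 0 -0.6 0; 0 0 -0.9 0; 0 0 -0.9 0; 0 0 -0.9 0",
)

```text
t: 22.15
ee_pos: [0.648, 0.0491, 0.2052]
orientation: [179.9, 0.0, 104.0]
force: [0.1, 1.0, -1.5]
width: 0.701
grasp_force: 0.0
```

Emit:
send_rows(
  deltas="0 0 0 0; 0 0 0 0; 0 0 0 0; 0 0 0 0; 0 0 0 0",
)

```text
t: 22.65
ee_pos: [0.6479, 0.0491, 0.2042]
orientation: [-180.0, -0.0, 104.0]
force: [-0.4, -0.5, -0.5]
width: 0.702
grasp_force: 0.0
```

Run:
```python
from lvl import *
lvl('w8')
c=snap('scene','s9');cv2.imwrite('pics/c9.png',cv2.resize(c['p'][180:320,240:460,::-1],None,fx=3.5,fy=3.5,interpolation=cv2.INTER_CUBIC))
```

```text
22.65 [0.64786127 0.04906674 0.20423243] [-1.79979813e+02 -3.73201740e-03  1.04004498e+02] 0.7018251270053943 [-0.4 -0.5 -0.5]
2703 end x 0.1333648897234035 zslope,z0 [-0.00137557  0.06111329] y(x) [-0.00186091  0.00096226]
```

View pics/c9.png

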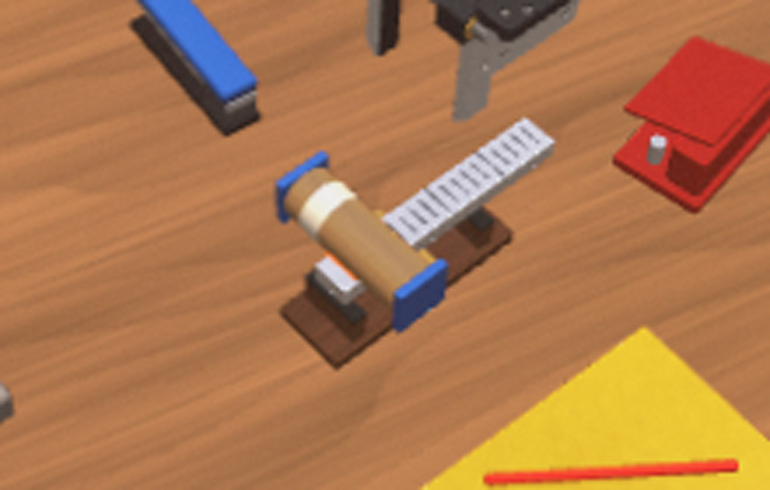

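The crop shows the loaded beam level on the brass edge with the tube in the cradle at (360,240), clear of both rests and with the gripper away from it. Slope is about 0.001 rad and the bar's top is at 61 mm.

```bash
python3 -c "
from plant import ctrl
print(ctrl.close_job())"
```

```text
the job is handed in; nothing more can be done
None
```

The tube (about 215 g) is seated in the cradle, and the loaded beam was balancing level on the brass edge, clear of both rests, when I handed the job in at about 23 s; no verdict came back.

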